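# Count along to the third gap of the cup rack and push the tub in

### The job

Starting at the rack's left end as the robot sees it, rest a closed fingertip on top of the back rail behind the first gap and run it along the rail without lifting, counting the gaps, and stop at the third. Then push the lidded white tub that stands in front of the rack across the counter into that third gap, gently and upright, until it is fully home against the back, and draw the hand clear. Push it only, never pick it up, and leave everything else where it is.

Things in the scene. Friction and masses are not known exactly. Their poses are not given: they have to be found in the camera images.
- rack: divider rack, fixed: 7 upright dark steel wire hoops (6 mm wire, 60 mm high, 82 mm pitch) in a row leave SIX gaps, 76 mm clear, open towards the robot; a round back rail ties them. Origin on the counter, mid-row; x from mouths to back, y along the row to the robot's left, up to 0.1 rad askew. Hoop fronts at x -55 mm, rail axis x +45. Gaps 1..6 from the left at y +205, +123, +41, -41, -123, -205 mm
- gap3_home (a point): on the counter in the third gap from the robot's left: where the middle of the tub's underside is when it stands fully home against the thin stop rod across the back (front face 34 mm behind this point, 25 mm up). 59 mm behind the line of the hoops' front legs; axes as the rack's. The counter is the gaps' floor, no sill; only each hoop's 6 mm bottom wire lies on it between gaps
- tub: the tub to push: round, straight-sided white plastic tub with a closed white lid, 68 mm diameter, 50 mm high, 0.13 to 0.25 kg, loose on the counter in front of the rack, on the robot's side; the only tub outside the rack. Origin: centre of its underside, z along its axis. It slides with ordinary friction and stays where it is left
- rail_gap1: the part of the back rail behind the first gap from the robot's left: the middle 40 mm of it. Its origin lies on the counter at the rack's x = 0 in mid-gap; the rail's top here is at x = +45 mm, z = +66 mm from it. Axes as the rack's.
- rail_gap2: the part of the back rail behind the second gap from the robot's left: the middle 40 mm of it. Its origin lies on the counter at the rack's x = 0 in mid-gap; the rail's top here is at x = +45 mm, z = +66 mm from it. Axes as the rack's.
- rail_gap3: the part of the back rail behind the third gap from the robot's left: the middle 40 mm of it. Its origin lies on the counter at the rack's x = 0 in mid-gap; the rail's top here is at x = +45 mm, z = +66 mm from it. Axes as the rack's.
- rail_gap4: the part of the back rail behind the fourth gap from the robot's left: the middle 40 mm of it. Touching it means the count has gone too far. Its origin lies on the counter at the rack's x = 0 in mid-gap; the rail's top here is at x = +45 mm, z = +66 mm from it. Axes as the rack's.
- rail_div1: the 18 mm of the back rail over the divider between the first and second gaps, flush with the rest of the rail. Origin on the counter at the rack's x = 0 under that divider; the rail's top is at x = +45 mm, z = +66 mm from it. Axes as the rack's.
- rail_div2: the 18 mm of the back rail over the divider between the second and third gaps, flush with the rest of the rail. Origin on the counter at the rack's x = 0 under that divider; the rail's top is at x = +45 mm, z = +66 mm from it. Axes as the rack's.
- rail1 (a point): top of the back rail at the middle of gap 1 from the robot's left (a 12 mm round steel rod, top 66 mm above the counter, rigid, smooth from end to end; nothing else of the rack is as high)
- rail2 (a point): top of the back rail at the middle of gap 2 from the robot's left (a 12 mm round steel rod, top 66 mm above the counter, rigid, smooth from end to end; nothing else of the rack is as high)
- rail3 (a point): top of the back rail at the middle of gap 3 from the robot's left (a 12 mm round steel rod, top 66 mm above the counter, rigid, smooth from end to end; nothing else of the rack is as high)
- tub_b: bystander: an identical lidded tub standing in the rack (in gap 2, 4 or 5); origin centre of underside
- tub_c: bystander: another identical lidded tub standing in the rack (in gap 2, 4 or 5); origin centre of underside
- steel_cup: bystander: open stainless cup, 66 mm across, 46 mm high, in the rack (in gap 2, 4 or 5); origin centre of underside
- shaker: bystander: aluminium dredge shaker with a side handle, 70 mm across, 104 mm high, on the counter off one end of the rack; origin centre of underside
- squeeze_bottle: bystander: clear squeeze bottle, 58 mm across, 155 mm high, on the counter off the other end of the rack; origin centre of underside
- apple: bystander: red apple, 76 mm across, 67 mm high, on the counter on the robot's left; origin at its underside
- spoodle: bystander: blue portion spoon lying on the counter near the robot, bowl 76 mm across and 28 mm high at its origin, handle 230 mm along its -x
Things that resemble listed ones, but are neither listed nor needed, are in the scene too. What is shaped like the tub but blue or green is not meant.

How it is judged:
By the outcome, as a careful person would: the job done as asked, in the order asked, and still so for the second after the job is handed in, with the robot touching nothing.
It also fails if it takes over 61 s, if anything falls off the work surface, if the arm or the gripper's body presses on something with over 40 N, if the wrist force passes 120 N, or if a joint passes its speed limit or range.

### The arm

A 7-joint arm with a two-finger parallel gripper is mounted at the origin on the work surface. World frame = base frame: x ahead of the robot, y to its left, z up, the work surface at z = 0. Lengths are in mm, angles in rad, forces in N, time in s.
With the tool pointing down it reaches from about 400 to 850 mm from the base axis. Payload 10.4 kg.
Tool frame: the origin (TCP) lies on the front face of the gripper's body, between the roots of the fingers; the fingertips stand 70 mm ahead of it and the grasp point (between the pads) lies 51 mm ahead of it (tips_ahead is the distance from the TCP to the fingertips, in mm); z points along the fingers, y is the direction in which the jaws open and shut (so a half turn about z gives the same grasp; the last joint's range is limited). The gripper opens to 87 mm and grips with 3 to 60 N. Pads are 19 mm wide; open, the fingers measure 117 mm over their backs; the gripper's body (75 mm by 190 mm) begins 51 mm behind the grasp point.
Start: joints at [-0.023, 0.332, -0.065, 1.46, 0.022, 1.35, -0.088], TCP at [625.016, 0.017, 292.276] pointing down, gripper open.
Joint ranges: [-2.6, 2.6], [-0.5, 2.12], [-1.47, 1.34], [0.16, 2.42], [-1.27, 4.41], [0.06, 2.06], [-2.6, 2.6]. Speed limits (rad/s): [2.22, 2.22, 2.79, 2.79, 3.14, 3.14, 3.14].

### API

Orientations are given as a unit quaternion [w, x, y, z].
In Python, from plant import observe, read_camera, job_done, tips_ahead gives the robot as it stands.
- The arm moves only by the shell command python3 -m inch 'ROWS' [FORCE]. ROWS is JSON, a list of rows, each an object with "rotation": the turn, a rotation vector about the tool's x, y, z in units of 5 degrees (1.0 is 5 degrees), a list of three; "xyz": the shift along the tool's x, y, z in units of 25 mm (1.0 is 25 mm), a list of three; "fingers": the opening, from 0 (shut) to 1 (fully open). A call has 1 to 8 rows; each row is the pose to reach, as a shift and turn from the pose commanded when the call began, along the tool's axes at that moment; what a row does not reach only later rows make up. A row lasts 1/12 s, in which the tool goes at most 41.7 mm and 7.16 degrees, less where a joint would pass 70% of its speed; a pose out of reach is approached as far as the arm can. A call with a gripper value outside its range is refused whole. The fingers move at their own pace and stop on an object; FORCE is the grip in N (left out, the last holds). Time passes only in rows, so rows that repeat a pose let the fingers close. It gives the time, the measured TCP pose, the force and the opening at its end, in the units of the state.
- observe(): the state, without advancing time (a new reading comes with each control period).
- read_camera(name): name is "scene" or "side" or "wrist"; returns a dict with "frame" (400x640x3 uint8, red, green, blue), "fx", "fy", "cx", "cy" (pixels), "rvec" (rotation vector, rad) and "tvec" (3), from world to camera coordinates, as OpenCV has them; the wrist camera has in their place "T_tool_cam" (4x4, takes a point from camera to tool coordinates, whose origin is the TCP and whose axes are the flange's). Camera axes: x right, y down, z forward; pixel columns grow to the right and rows downward; lengths in mm; the calibration is good to about 2 mm. A picture is of the moment at which its call begins: read the wrist's pose just before it. There is no depth.
- job_done(): hands the job in, once; it reports no verdict.
The state is a dict: "time": time; "joint_pos": joint angles; "joint_velocities": joint speeds; "joint_efforts": joint torques, N m; "tcp_pos": TCP position; "tool_rot": TCP orientation; "ft_force": force on the tool from outside, world axes, zero at the start; "moment": the same for the moment, N m; "opening": finger opening in mm.
Only numpy, scipy, OpenCV 4.12 (cv2) and the standard library are available. Lean on these libraries where they do the work, as an engineer would, in place of code of your own. Each camera call takes 0.05 s, during which the arm holds its last target. There are 200 camera calls.

## Working session

There is one attempt and no reset: what is moved stays moved. The work goes in short steps, Python scripts to look and compute and a shell command to move; the robot and the scene stay as the last step left them, time stands still between calls to the robot, and variables do not carry over. Pictures are saved under pics/ and viewed, about 8 in all and at most 12, crops included, and the job is handed in when it is done.

```bash
ls; mkdir -p pics; cat > h.py <<'E'
import numpy as np, cv2, json
from plant import observe, read_camera, job_done, tips_ahead
from scipy.spatial.transform import Rotation as R
def Rq(q): return R.from_quat([q[1],q[2],q[3],q[0]]).as_matrix()
def cam(name):
    s=observe(); c=read_camera(name)
    if 'rvec' in c:
        Rw=cv2.Rodrigues(np.array(c['rvec'],float))[0]; o=-Rw.T@np.array(c['tvec'],float); M=Rw.T
    else:
        T=np.array(c['T_tool_cam']); Rt=Rq(s['tool_rot']); M=Rt@T[:3,:3]; o=Rt@T[:3,3]+np.array(s['tcp_pos'])
    c['M']=M;c['o']=o; return c
def ray(c,u,v,z):
    d=c['M']@np.array([(u-c['cx'])/c['fx'],(v-c['cy'])/c['fy'],1.]); return c['o']+d*(z-c['o'][2])/d[2]
def proj(c,p):
    q=c['M'].T@(np.array(p,float)-c['o']); return np.array([c['fx']*q[0]/q[2]+c['cx'],c['fy']*q[1]/q[2]+c['cy']])
def save(c,n): cv2.imwrite('pics/'+n,c['frame'][:,:,::-1])
E
python3 - <<'E'
from h import *
import pickle
s=observe(); print(s,tips_ahead if not callable(tips_ahead) else tips_ahead())
print(Rq(s['tool_rot']).round(3))
for n in ['scene','wrist']:
    c=cam(n); save(c,n+'0.png'); pickle.dump(c,open(n+'0.pkl','wb')); print(n,c['o'].round(),c['fx'],c['M'].round(2))
E
```

```text
pics
{'time': 0.0, 'joint_pos': array([-0.02261353,  0.33287981, -0.06466259,  1.46091695,  0.02161998,
        1.34990164, -0.08851646]), 'joint_velocities': array([-0.00111222, -0.00022446,  0.00077687,  0.00091952, -0.00145152,
       -0.00067606,  0.00122774]), 'joint_efforts': array([-1.20520472e-04, -6.23245955e+01,  2.44190963e-02, -3.89891267e+01,
       -6.13984605e-02,  3.97891912e-02,  1.87085252e-04]), 'tcp_pos': array([ 6.24721305e+02, -1.96304557e-02,  2.91460461e+02]), 'tool_rot': array([-4.63356514e-04,  7.07111357e-01,  7.07101853e-01, -5.31388169e-04]), 'ft_force': array([ 0.61129037, -0.0452679 ,  0.09090198]), 'moment': array([-0.00673537, -0.00382614, -0.00488657]), 'opening': 86.9833629211856} 69.7
[[ 0.     1.    -0.001]
 [ 1.    -0.    -0.   ]
 [-0.    -0.001 -1.   ]]
scene [1488.   39.  809.] 457.8145012980535 [[-0.09  0.59 -0.81]
 [ 1.    0.07 -0.06]
 [ 0.02 -0.81 -0.59]]
wrist [625.  66. 384.] 293.82230244356373 [[ 1.    0.   -0.  ]
 [ 0.   -0.97 -0.24]
 [-0.    0.24 -0.97]]
```

View both.

View pics/scene0.png

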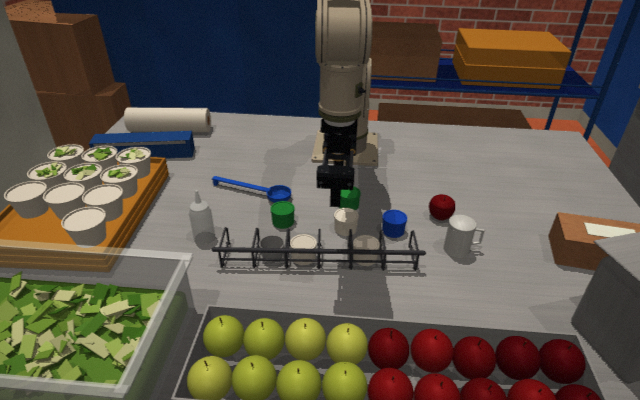

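View pics/wrist0.png

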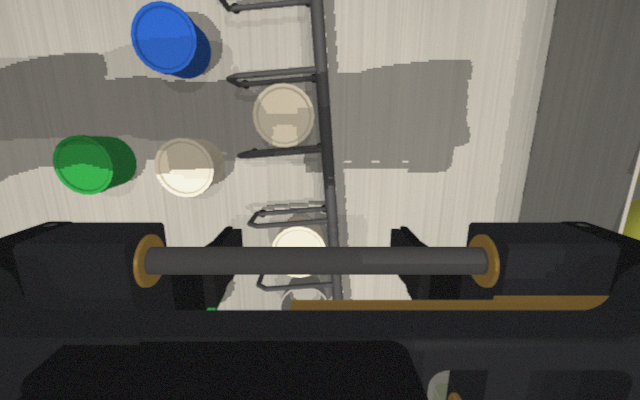

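```bash
python3 - <<'E'
from h import *
import pickle
w=pickle.load(open('wrist0.pkl','rb'));s=pickle.load(open('scene0.pkl','rb'))
a=cv2.resize(w['frame'][0:240,40:360],(800,600),interpolation=3)
b=cv2.resize(s['frame'][180:275,200:435],(799,323),interpolation=3)
cv2.imwrite('pics/wc.png',a[:,:,::-1]);cv2.imwrite('pics/sc.png',b[:,:,::-1])
# rail centre per row (dark run)
g=w['frame'].max(2)
for v in (20,40,100,130,190):
    r=np.where(g[v,300:350]<75)[0]+300; 
    print(v,r.min(),r.max(),len(r),ray(w,r.mean(),v,60).round(1))
# tub lids: white/green/blue contours
hsv=cv2.cvtColor(w['frame'],cv2.COLOR_RGB2HSV)
for n,m in dict(green=(hsv[...,0]>40)&(hsv[...,0]<85)&(hsv[...,1]>100),blue=(hsv[...,0]>100)&(hsv[...,0]<130)&(hsv[...,1]>120)).items():
    k,_=cv2.findContours(m.astype('uint8'),0,2); k=max(k,key=cv2.contourArea); print(n,cv2.boundingRect(k))
E
```

```text
20 312 323 3 [624.5 169.6  60. ]
40 313 324 3 [625.5 151.8  60. ]
100 317 328 11 [631.1  94.9  60. ]
130 319 330 12 [633.6  64.5  60. ]
190 325 334 2 [639.7  -1.1  60. ]
green (53, 135, 83, 59)
blue (131, 1, 79, 77)
```

View pics/wc.png

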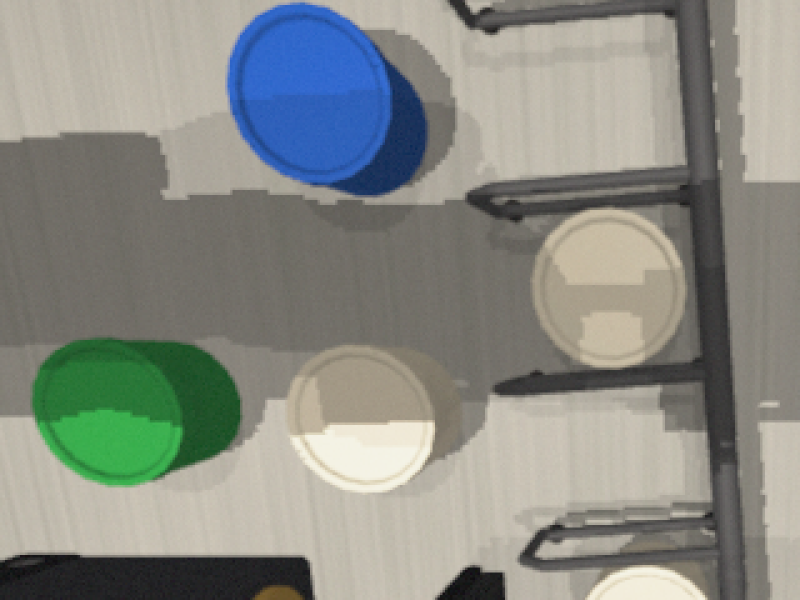

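View pics/sc.png

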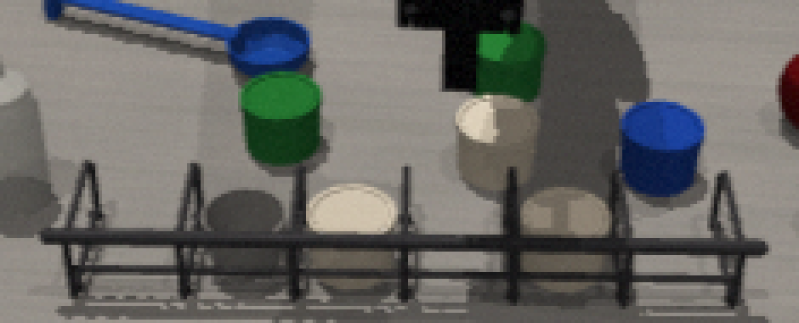

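```bash
python3 - <<'E'
from h import *
import pickle
w=pickle.load(open('wrist0.pkl','rb'));s=pickle.load(open('scene0.pkl','rb'))
P=lambda x,y:(40+x/2.5,y/2.5)
J=np.array([ray(w,*P(*p),57)[:2] for p in [(690,176),(703,370),(718,556)]]); print('hoops',J.round(1))
t=.089; ex=np.array([np.cos(t),np.sin(t)]); ey=np.array([-np.sin(t),np.cos(t)])
rail=np.array([631.1,94.9]); 
xr=rail@ex; Y=J@ey; print('Yspacing',np.diff(Y))
O=np.array([0,0.]); oy=np.mean(Y-[164,82,0]); O=(xr-45)*ex+oy*ey
# hoops at rack y: +246,164,82,0 -> div1-2 164, div2-3 82, div3-4 0
T=lambda x,y:O+x*ex+y*ey
print('origin',O.round(1))
for i,y in enumerate([205,123,41,-41]): print('rail',i+1,T(45,y).round(1))
# scene check of rail/hoops
for y in [246,164,82,0,-82,-164,-246]: 
    q=proj(s,[*T(45,y),60]); print(y,((q-[200,180])*3.4).round(0),end=' ')
print()
print('home',T(-55+59,41).round(1))
for n,p in dict(white=(361,419),green=(108,412),blue=(310,95),tubg2=(608,287)).items():
    l=ray(w,*P(*p),50)[:2]; print(n,l.round(1),'rack',((l-O)@ex).round(1),((l-O)@ey).round(1), (np.array(proj(s,[*l,50]))-[200,180])*3.4)
print(proj(w,[0,0,0]) is None)
E
```

```text
hoops [[624.5 124.2]
 [630.2  45.3]
 [637.6 -40.3]]
Yspacing [-79.10338713 -85.91817614]
origin [598.2 -42.2]
rail 1 [624.8 166. ]
rail 2 [632.   84.3]
rail 3 [639.3   2.6]
rail 4 [646.6 -79. ]
246 [740. 242.] 164 [628. 241.] 82 [515. 240.] 0 [402. 238.] -82 [288. 237.] -164 [175. 236.] -246 [ 61. 234.] 
home [598.5  -1. ]
white [474.5  22.8] rack -117.4 75.7 [496.50545501 115.89052666]
green [359.6  25.9] rack -231.5 89.0 [506.60854145  37.42293803]
blue [468.  156.3] rack -112.0 209.3 [661.4707092  121.96272212]
tubg2 [588.7  80.5] rack 1.5 123.1 [565.7848028  211.75377828]
False
```

The white tub outside the rack is the only white one, at wrist px (185,167), which is scene px (346,222). Its lookalikes are the green tubs at scene (283,214) and (349,198) and the blue one at (395,223). Gap 3 lies between scene hoops at x≈320 and 351 and is empty. Next I'll move above the rail behind gap 1 with the fingers shut and the tool yawed to match the rack.

```bash
python3 -m inch '[{"rotation":[0,0,-1.02],"xyz":[6.64,0,4.8],"fingers":0},{"rotation":[0,0,-1.02],"xyz":[6.64,0,4.8],"fingers":0},{"rotation":[0,0,-1.02],"xyz":[6.64,0,4.8],"fingers":0},{"rotation":[0,0,-1.02],"xyz":[6.64,0,4.8],"fingers":0},{"rotation":[0,0,-1.02],"xyz":[6.64,0,4.8],"fingers":0},{"rotation":[0,0,-1.02],"xyz":[6.64,0,4.8],"fingers":0},{"rotation":[0,0,-1.02],"xyz":[6.64,0,4.8],"fingers":0},{"rotation":[0,0,-1.02],"xyz":[6.64,0,4.8],"fingers":0}]' 15
python3 - <<'E'
from h import *
import pickle
for n in ['wrist','side']:
    c=cam(n); save(c,n+'1.png'); pickle.dump(c,open(n+'1.pkl','wb'))
a=cv2.imread('pics/wrist1.png');b=cv2.imread('pics/side1.png')
cv2.imwrite('pics/ws1.png',np.hstack([a,b])[:,:, :] if 0 else cv2.resize(np.vstack([a,b]),(480,600)))
s=pickle.load(open('scene0.pkl','rb'));g=s['frame'].max(2)
for v in (248,):print([ (i,int(g[v,i])) for i in range(210,432) if g[v,i]<70])
E
```

```text
time: 0.77
tcp_pos: [625.1, 165.4, 172.1]
tool_rot: [0.0, 0.675, 0.738, -0.0]
ft_force: [-0.3, -0.7, 0.7]
opening: 41.5
[(212, 54), (213, 55), (214, 58), (215, 56), (216, 60), (217, 58), (218, 58), (219, 61), (220, 57), (221, 61), (222, 60), (223, 60), (224, 61), (225, 63), (226, 63), (227, 61), (228, 59), (229, 63), (230, 65), (231, 61), (232, 66), (233, 63), (234, 61), (235, 62), (236, 60), (237, 62), (238, 62), (239, 62), (240, 60), (241, 59), (242, 59), (243, 60), (244, 61), (245, 63), (246, 59), (247, 58), (248, 60), (249, 60), (250, 55), (251, 61), (252, 62), (253, 61), (254, 59), (255, 59), (256, 60), (257, 62), (258, 59), (259, 61), (260, 56), (261, 59), (262, 59), (263, 59), (264, 58), (265, 56), (266, 57), (267, 60), (268, 59), (269, 62), (270, 59), (271, 57), (272, 58), (273, 57), (274, 61), (275, 61), (276, 57), (277, 58), (278, 57), (279, 56), (280, 69), (281, 67), (282, 54), (283, 57), (284, 52), (285, 52), (286, 55), (287, 56), (288, 52), (289, 63), (290, 69), (318, 52), (319, 51), (320, 59), (348, 57), (349, 36), (350, 22), (351, 22), (352, 32), (379, 60), (380, 33), (381, 55), (383, 65), (384, 55), (410, 65), (411, 58), (416, 60), (417, 56)]
```

View pics/ws1.png

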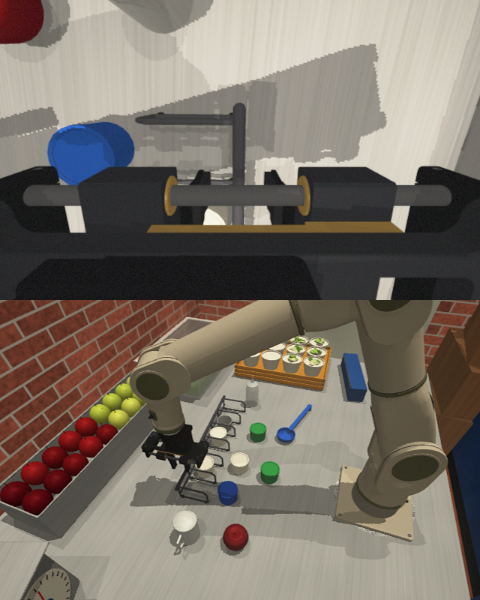

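```bash
python3 - <<'E'
from h import *
import pickle
w=pickle.load(open('wrist1.pkl','rb'));sd=pickle.load(open('side1.pkl','rb'));g=w['frame'].max(2)
for v in (175,185,200):
    r=[i for i in range(295,345) if g[v,i]<75]; print(v,r[0],r[-1],ray(w,(r[0]+r[-1])/2,v,60).round(1))
r=[v for v in range(145,175) if g[v,280]<85]; print(r, ray(w,308,np.mean(r),57).round(1))
O=np.array([598.2,-42.2]);t=.089; ex=np.array([np.cos(t),np.sin(t)]); ey=np.array([-np.sin(t),np.cos(t)])
print(O+40*ex+246*ey, sd['o'].round())
for y in (246,164,82,0): print(y,(proj(sd,[*(O+45*ex+y*ey),60])).round(1),(proj(sd,[*(O-55*ex+y*ey),57])).round(1))
cv2.imwrite('pics/sidec.png',cv2.resize(sd['frame'][120:300,200:420],(800,655))[:600,:,::-1])
E
python3 -m inch '[{"rotation":[0,0,0],"xyz":[0,0,0.8],"fingers":0},{"rotation":[0,0,0],"xyz":[0,0,0.8],"fingers":0},{"rotation":[0,0,0],"xyz":[0,0,0.8],"fingers":0},{"rotation":[0,0,0],"xyz":[0,0,0.8],"fingers":0},{"rotation":[0,0,0],"xyz":[0,0,0.8],"fingers":0},{"rotation":[0,0,0],"xyz":[0,0,0.8],"fingers":0}]'
```

```text
175 310 326 [623.6 199.5  60. ]
185 310 326 [624.3 192.4  60. ]
200 310 325 [624.9 181.5  60. ]
[153, 154, 155, 156, 157, 158, 159, 160, 161, 162, 163, 164, 165] [615.7 209.8  57. ]
[616.17657683 206.38166201] [248. 619. 806.]
246 [237.5 248.1] [275.8 257.5]
164 [250.3 223. ] [286.5 231.4]
82 [261.6 200.5] [296.1 208.1]
0 [271.8 180.3] [304.7 187.2]
time: 1.37
tcp_pos: [625.4, 165.9, 153.3]
tool_rot: [0.0, 0.675, 0.738, 0.001]
ft_force: [-0.2, -0.4, 0.0]
opening: 1.4
```

View pics/sidec.png

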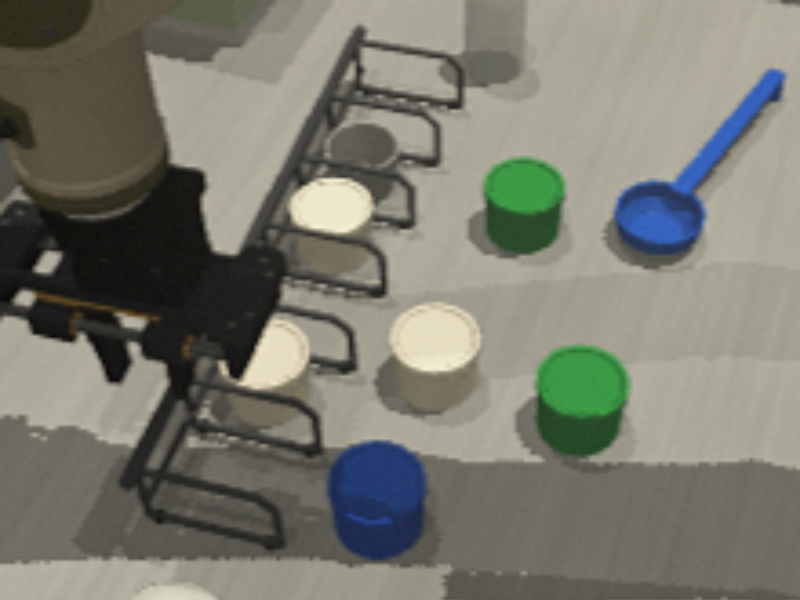

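```bash
python3 -m inch '[{"rotation":[0,0,0],"xyz":[0,0,0.3],"fingers":0},{"rotation":[0,0,0],"xyz":[0,0,0.5],"fingers":0},{"rotation":[0,0,0],"xyz":[0,0,0.58],"fingers":0},{"rotation":[0,0,0],"xyz":[0,0,0.62],"fingers":0},{"rotation":[0,0,0],"xyz":[0,0,0.62],"fingers":0}]'
python3 -m inch '[{"rotation":[0,0,0],"xyz":[0,0,0.04],"fingers":0},{"rotation":[0,0,0],"xyz":[0,0,0.04],"fingers":0}]'
```

```text
time: 1.78
tcp_pos: [624.8, 166.0, 136.5]
tool_rot: [-0.0, 0.675, 0.738, -0.0]
ft_force: [0.2, 1.0, 0.0]
opening: 0.1
time: 1.95
tcp_pos: [625.1, 166.1, 136.2]
tool_rot: [0.0, 0.675, 0.738, 0.0]
ft_force: [-1.9, -0.4, 2.3]
opening: 0.4
```

```bash
python3 -m inch '[{"rotation":[0,0,0],"xyz":[0,0,0.03],"fingers":0},{"rotation":[0,0,0],"xyz":[0,0,0.03],"fingers":0}]'
```

```text
time: 2.12
tcp_pos: [625.2, 166.1, 136.1]
tool_rot: [0.0, 0.675, 0.738, 0.0]
ft_force: [-4.6, -2.1, 8.9]
opening: 0.8
```

```bash
python3 -m inch '[{"rotation":[0,0,0],"xyz":[-0.1,0,0],"fingers":0},{"rotation":[0,0,0],"xyz":[-0.3,0,0],"fingers":0},{"rotation":[0,0,0],"xyz":[-0.5,0,0],"fingers":0},{"rotation":[0,0,0],"xyz":[-0.7,0,0],"fingers":0}]' 30
```

```text
time: 2.45
tcp_pos: [627.1, 150.3, 136.1]
tool_rot: [0.0, 0.674, 0.738, 0.002]
ft_force: [0.1, 4.1, 5.4]
opening: 0.3
```

```bash
python3 -m inch '[{"rotation":[0,0,0],"xyz":[-0.25,0,0.01],"fingers":0},{"rotation":[0,0,0],"xyz":[-0.5,0,0.01],"fingers":0},{"rotation":[0,0,0],"xyz":[-0.75,0,0.01],"fingers":0},{"rotation":[0,0,0],"xyz":[-1.0,0,0.01],"fingers":0}]'
python3 -m inch '[{"rotation":[0,0,0],"xyz":[-0.25,0,0],"fingers":0},{"rotation":[0,0,0],"xyz":[-0.5,0,0],"fingers":0},{"rotation":[0,0,0],"xyz":[-0.75,0,0],"fingers":0},{"rotation":[0,0,0],"xyz":[-1.0,0,0],"fingers":0}]'
```

```text
time: 2.78
tcp_pos: [629.5, 125.6, 136.1]
tool_rot: [0.0, 0.674, 0.738, 0.002]
ft_force: [-0.0, 5.3, 5.8]
opening: 0.3
time: 3.12
tcp_pos: [631.8, 100.7, 136.1]
tool_rot: [0.0, 0.674, 0.738, 0.002]
ft_force: [-0.1, 5.2, 5.7]
opening: 0.0
```

```bash
python3 -m inch '[{"rotation":[0,0,0],"xyz":[-0.25,0,0],"fingers":0},{"rotation":[0,0,0],"xyz":[-0.5,0,0],"fingers":0},{"rotation":[0,0,0],"xyz":[-0.75,0,0],"fingers":0},{"rotation":[0,0,0],"xyz":[-1.0,0,0],"fingers":0},{"rotation":[0,0,0],"xyz":[-1.25,0,0],"fingers":0},{"rotation":[0,0,0],"xyz":[-1.5,0,0],"fingers":0}]'
python3 -m inch '[{"rotation":[0,0,0],"xyz":[-0.25,0,0],"fingers":0},{"rotation":[0,0,0],"xyz":[-0.5,0,0],"fingers":0},{"rotation":[0,0,0],"xyz":[-0.75,0,0],"fingers":0},{"rotation":[0,0,0],"xyz":[-1.0,0,0],"fingers":0},{"rotation":[0,0,0],"xyz":[-1.25,0,0],"fingers":0},{"rotation":[0,0,0],"xyz":[-1.5,0,0],"fingers":0}]'
```

```text
time: 3.62
tcp_pos: [635.1, 63.4, 136.0]
tool_rot: [0.0, 0.674, 0.738, 0.002]
ft_force: [-0.4, 6.3, 6.7]
opening: 0.5
time: 4.12
tcp_pos: [638.5, 26.1, 136.1]
tool_rot: [0.0, 0.674, 0.738, 0.002]
ft_force: [-0.4, 6.0, 6.9]
opening: 0.4
```

```bash
python3 -m inch '[{"rotation":[0,0,0],"xyz":[-0.25,0,0],"fingers":0},{"rotation":[0,0,0],"xyz":[-0.5,0,0],"fingers":0},{"rotation":[0,0,0],"xyz":[-0.75,0,0],"fingers":0},{"rotation":[0,0,0],"xyz":[-0.88,0,0],"fingers":0},{"rotation":[0,0,0],"xyz":[-0.9,0,0],"fingers":0},{"rotation":[0,0,0],"xyz":[-0.9,0,0],"fingers":0},{"rotation":[0,0,0],"xyz":[-0.9,0,0],"fingers":0}]'
```

```text
time: 4.7
tcp_pos: [640.6, 2.9, 136.1]
tool_rot: [0.0, 0.675, 0.738, 0.002]
ft_force: [-1.1, 3.4, 8.0]
opening: 0.6
```

```bash
python3 -m inch '[{"rotation":[0,0,0],"xyz":[0,0,-1.2],"fingers":0},{"rotation":[0,0,0],"xyz":[0,0,-2.0],"fingers":0},{"rotation":[0,0,0],"xyz":[1.7,-3.2,-2.0],"fingers":0.345},{"rotation":[0,0,0],"xyz":[3.48,-6.48,-2.0],"fingers":0.345},{"rotation":[0,0,0],"xyz":[3.48,-6.48,-2.0],"fingers":0.345},{"rotation":[0,0,0],"xyz":[3.48,-6.48,-2.0],"fingers":0.345},{"rotation":[0,0,0],"xyz":[3.48,-6.48,-2.0],"fingers":0.345},{"rotation":[0,0,0],"xyz":[3.48,-6.48,-2.0],"fingers":0.345}]'
python3 - <<'E'
from h import *
for n in ['scene','side']:
    c=cam(n); save(c,n+'2.png')
    p=observe()['tcp_pos'].copy(); p[2]-=69; print(n,p,proj(c,p))
    for q in ([474.5,22.8,50],): print(proj(c,q))
a=cv2.imread('pics/scene2.png')[170:280,200:440];b=cv2.imread('pics/side2.png')[110:300,200:420]
cv2.imwrite('pics/c2.png',np.vstack([cv2.resize(a,(600,275)),cv2.resize(b,(600,325)) ]))
E
```

```text
time: 5.37
tcp_pos: [467.5, 75.9, 184.9]
tool_rot: [-0.0, 0.674, 0.739, -0.0]
ft_force: [0.8, 0.0, -0.6]
opening: 27.8
scene [469.54637053  74.82173771 116.2243717 ] [366.63620188 194.50295959]
[346.04499596 214.08224615]
side [470.72374324  74.08894266 116.25795626] [312.90932908 210.52016728]
[318.81483679 212.46846154]
```

View pics/c2.png

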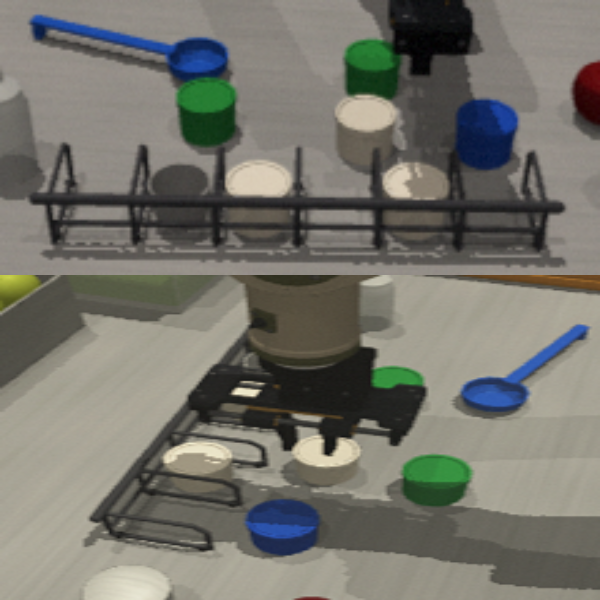

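```bash
python3 -m inch '[{"rotation":[0,0,0],"xyz":[0,0,1.4],"fingers":0.345},{"rotation":[0,0,0],"xyz":[0,0,2.8],"fingers":0.345},{"rotation":[0,0,0],"xyz":[0,0,3.6],"fingers":0.345},{"rotation":[0,0,0],"xyz":[0,0,4.0],"fingers":0.345},{"rotation":[0,0,0],"xyz":[0,0,4.15],"fingers":0.345},{"rotation":[0,0,0],"xyz":[0,0,4.15],"fingers":0.345}]'
python3 -m inch '[{"rotation":[0,0,0],"xyz":[-0.15,0,0],"fingers":0.345},{"rotation":[0,0,0],"xyz":[-0.3,0,0],"fingers":0.345},{"rotation":[0,0,0],"xyz":[-0.45,0,0],"fingers":0.345},{"rotation":[0,0,0],"xyz":[-0.55,0,0],"fingers":0.345},{"rotation":[0,0,0],"xyz":[-0.65,0,0],"fingers":0.345},{"rotation":[0,0,0],"xyz":[-0.75,0,0],"fingers":0.345},{"rotation":[0,0,0],"xyz":[-0.85,0,0],"fingers":0.345},{"rotation":[0,0,0],"xyz":[-0.95,0,0],"fingers":0.345}]'
```

```text
time: 5.97
tcp_pos: [471.2, 73.7, 80.8]
tool_rot: [-0.0, 0.675, 0.738, -0.0]
ft_force: [0.3, 1.3, 0.7]
opening: 30.3
time: 6.63
tcp_pos: [472.9, 50.3, 81.2]
tool_rot: [0.0, 0.675, 0.738, 0.0]
ft_force: [-0.2, 2.6, 2.9]
opening: 29.9
```

```bash
python3 -m inch '[{"rotation":[0,0,0],"xyz":[-0.1,0,0],"fingers":0.345},{"rotation":[0,0,0],"xyz":[-0.25,0,0],"fingers":0.345},{"rotation":[0,0,0],"xyz":[-0.4,0,0],"fingers":0.345},{"rotation":[0,0,0],"xyz":[-0.55,0,0],"fingers":0.345},{"rotation":[0,0,0],"xyz":[-0.7,0,0],"fingers":0.345},{"rotation":[0,0,0],"xyz":[-0.8,0,0],"fingers":0.345},{"rotation":[0,0,0],"xyz":[-0.9,0,0],"fingers":0.345},{"rotation":[0,0,0],"xyz":[-0.93,0,0],"fingers":0.345}]'
python3 -m inch '[{"rotation":[0,0,0],"xyz":[0.2,0,0],"fingers":0.345},{"rotation":[0,0,0],"xyz":[0.5,0,-1],"fingers":0.345},{"rotation":[0,0,0],"xyz":[0.5,0,-2.5],"fingers":0.345},{"rotation":[0,0,0],"xyz":[0.5,0,-4],"fingers":0.345},{"rotation":[0,0,0],"xyz":[0.5,0,-5.5],"fingers":0.345},{"rotation":[0,0,0],"xyz":[0.5,0,-6],"fingers":0.345}]'
python3 - <<'E'
from h import *
t=.089; ex=np.array([np.cos(t),np.sin(t)]); ey=np.array([-np.sin(t),np.cos(t)]);O=np.array([598.2,-42.2])
a=[]
for n in ['scene','side','wrist']:
    c=cam(n); save(c,n+'3.png'); f=c['frame']
    p=proj(c,[*(O-117*ex+41*ey),50]); print(n,p.round())
    if n=='wrist': cv2.imwrite('pics/w3.png',cv2.resize(f,(640,400))[:,:,::-1]); import pickle; pickle.dump(c,open('w3.pkl','wb'))
    else:
        u,v=p.round().astype(int); h=f[v-30:v+30,u-50:u+50].copy(); a.append(cv2.resize(h,(500,300),interpolation=3)); pickle=__import__('pickle'); pickle.dump(c,open(n+'3.pkl','wb'))
        print(u-50,v-30)
cv2.imwrite('pics/c3.png',np.vstack(a)[:,:,::-1])
E
```

```text
time: 7.3
tcp_pos: [474.8, 26.6, 81.0]
tool_rot: [0.0, 0.675, 0.738, -0.0]
ft_force: [-0.2, 2.8, 3.4]
opening: 30.0
time: 7.8
tcp_pos: [475.0, 39.8, 236.1]
tool_rot: [0.002, 0.675, 0.738, 0.002]
ft_force: [1.3, -0.3, -0.4]
opening: 30.0
scene [333. 214.]
283 184
side [322. 203.]
272 173
wrist [314. 248.]
```

View pics/c3.png

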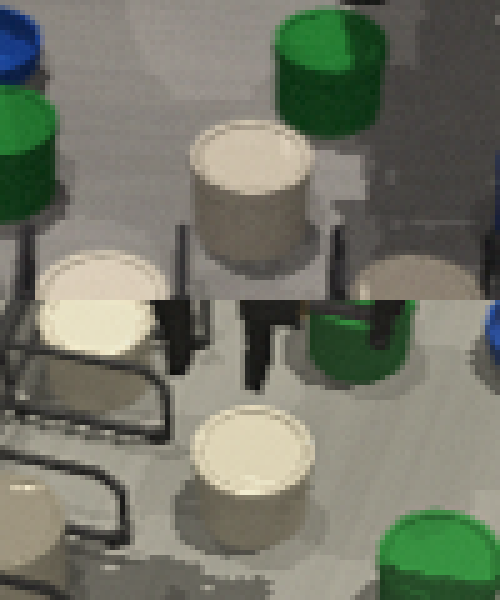

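```bash
python3 -m inch '[{"rotation":[0,0,-10],"xyz":[-2.06,-1.96,0],"fingers":0.345},{"rotation":[0,0,-10],"xyz":[-2.06,-1.96,0],"fingers":0.345},{"rotation":[0,0,-10],"xyz":[-2.06,-1.96,0],"fingers":0.345},{"rotation":[0,0,-10],"xyz":[-2.06,-1.96,0],"fingers":0.345},{"rotation":[0,0,-10],"xyz":[-2.06,-1.96,0],"fingers":0.345},{"rotation":[0,0,-10],"xyz":[-2.06,-1.96,0],"fingers":0.345},{"rotation":[0,0,-10],"xyz":[-2.06,-1.96,0],"fingers":0.345},{"rotation":[0,0,-10],"xyz":[-2.06,-1.96,0],"fingers":0.345}]'
python3 -m inch '[{"rotation":[0,0,-8],"xyz":[0,0,0],"fingers":0.345},{"rotation":[0,0,-8],"xyz":[0,0,0],"fingers":0.345},{"rotation":[0,0,-8],"xyz":[0,0,0],"fingers":0.345},{"rotation":[0,0,-8],"xyz":[0,0,0],"fingers":0.345},{"rotation":[0,0,-8],"xyz":[0,0,0],"fingers":0.345},{"rotation":[0,0,-8],"xyz":[0,0,0],"fingers":0.345},{"rotation":[0,0,-8],"xyz":[0,0,0],"fingers":0.345},{"rotation":[0,0,-8],"xyz":[0,0,0],"fingers":0.345}]'
cat > rk.py <<'E'
from h import *
s=observe();O=np.array([598.2,-42.2]);t=.089; ex=np.array([np.cos(t),np.sin(t)]); ey=np.array([-np.sin(t),np.cos(t)])
p=s['tcp_pos'];print('rack',((p[:2]-O)@ex).round(1),((p[:2]-O)@ey).round(1),p[2].round(1));print((Rq(s['tool_rot'])[:,0]@[*ex,0]).round(4),(Rq(s['tool_rot'])[:,0]@[*ey,0]).round(4),s['joint_pos'].round(2))
E
python3 rk.py
```

```text
time: 8.62
tcp_pos: [428.5, -16.2, 229.1]
tool_rot: [-0.001, 0.297, 0.955, -0.001]
ft_force: [0.1, 0.7, -0.2]
opening: 30.2
time: 9.28
tcp_pos: [429.0, -16.1, 230.0]
tool_rot: [-0.001, -0.042, 0.999, -0.0]
ft_force: [-1.3, 0.2, -0.0]
opening: 29.8
rack -166.2 41.0 230.0
-1.0 0.0054 [ 0.01 -0.05 -0.07  2.02 -0.    1.17  1.59]
```

```bash
python3 -m inch '[{"rotation":[0,0,0],"xyz":[0,0,1.4],"fingers":0.345},{"rotation":[0,0,0],"xyz":[0,0,2.8],"fingers":0.345},{"rotation":[0,0,0],"xyz":[0,0,4.2],"fingers":0.345},{"rotation":[0,0,0],"xyz":[0,0,5.2],"fingers":0.345},{"rotation":[0,0,0],"xyz":[0,0,5.7],"fingers":0.345},{"rotation":[0,0,0],"xyz":[0,0,5.9],"fingers":0.345},{"rotation":[0,0,0],"xyz":[0,0,5.9],"fingers":0.345}]'; python3 rk.py
python3 -m inch '[{"rotation":[0,0,0],"xyz":[-0.15,0,0],"fingers":0.345},{"rotation":[0,0,0],"xyz":[-0.3,0,0],"fingers":0.345},{"rotation":[0,0,0],"xyz":[-0.45,0,0],"fingers":0.345},{"rotation":[0,0,0],"xyz":[-0.6,0,0],"fingers":0.345},{"rotation":[0,0,0],"xyz":[-0.75,0,0],"fingers":0.345},{"rotation":[0,0,0],"xyz":[-0.9,0,0],"fingers":0.345},{"rotation":[0,0,0],"xyz":[-1.05,0,0],"fingers":0.345},{"rotation":[0,0,0],"xyz":[-1.15,0,0],"fingers":0.345}]'
python3 rk.py
python3 - <<'E'
from h import *
import pickle
t=.089; ex=np.array([np.cos(t),np.sin(t)]); ey=np.array([-np.sin(t),np.cos(t)]);O=np.array([598.2,-42.2])
c=cam('scene'); pickle.dump(c,open('s4.pkl','wb')); u,v=proj(c,[*(O-80*ex+41*ey),40]).astype(int); print(u,v)
for q in ([-97,41,50],[-55,82,57],[-55,0,57],[45,82,60],[45,0,60]): print(q,((proj(c,[*(O+q[0]*ex+q[1]*ey),q[2]])-[u-50,v-35])*8).round())
cv2.imwrite('pics/c4.png',cv2.resize(c['frame'][v-35:v+40,u-50:u+50],(800,600),interpolation=3)[:,:,::-1])
E
```

```text
time: 9.87
tcp_pos: [428.6, -16.1, 82.4]
tool_rot: [-0.001, -0.043, 0.999, 0.0]
ft_force: [-0.0, 0.4, 0.8]
opening: 30.0
rack -166.6 41.1 82.4
-1.0 0.0031 [ 0.    0.16 -0.07  2.17  0.02  0.82  1.57]
time: 10.53
tcp_pos: [458.6, -13.4, 83.6]
tool_rot: [0.0, -0.044, 0.999, 0.0]
ft_force: [-2.9, -0.7, 3.7]
opening: 29.9
rack -136.5 41.0 83.6
-1.0 0.0001 [-0.    0.22 -0.07  2.1   0.02  0.83  1.57]
333 225
[-97, 41, 50] [405. 227.]
[-55, 82, 57] [532. 289.]
[-55, 0, 57] [284. 286.]
[45, 82, 60] [547. 484.]
[45, 0, 60] [281. 481.]
```

View pics/c4.png

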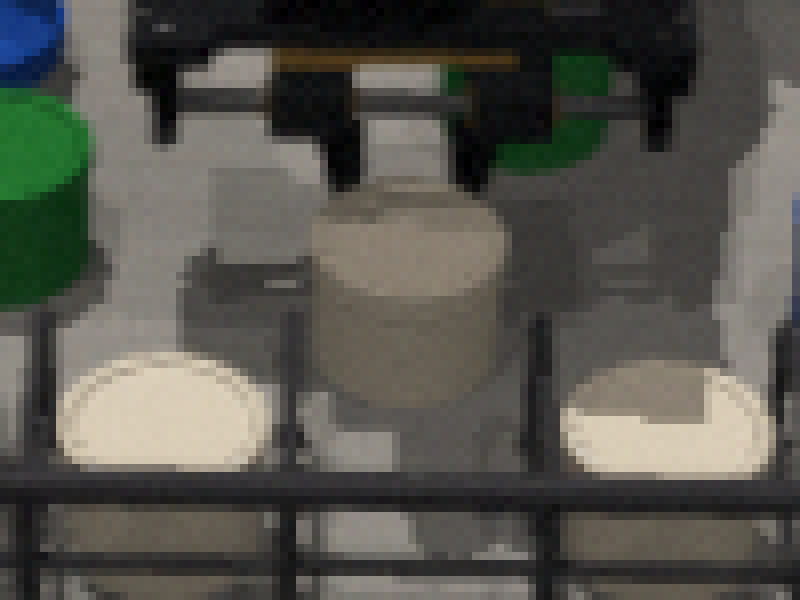

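```bash
python3 -m inch '[{"rotation":[0,0,0],"xyz":[-0.15,0,0],"fingers":0.345},{"rotation":[0,0,0],"xyz":[-0.3,0,0],"fingers":0.345},{"rotation":[0,0,0],"xyz":[-0.45,0,0],"fingers":0.345},{"rotation":[0,0,0],"xyz":[-0.6,0,0],"fingers":0.345},{"rotation":[0,0,0],"xyz":[-0.75,0,0],"fingers":0.345},{"rotation":[0,0,0],"xyz":[-0.9,0,0],"fingers":0.345},{"rotation":[0,0,0],"xyz":[-1.05,0,0],"fingers":0.345},{"rotation":[0,0,0],"xyz":[-1.15,0,0],"fingers":0.345}]'
python3 rk.py
python3 -m inch '[{"rotation":[0,0,0],"xyz":[-0.15,0,0],"fingers":0.345},{"rotation":[0,0,0],"xyz":[-0.3,0,0],"fingers":0.345},{"rotation":[0,0,0],"xyz":[-0.45,0,0],"fingers":0.345},{"rotation":[0,0,0],"xyz":[-0.6,0,0],"fingers":0.345},{"rotation":[0,0,0],"xyz":[-0.75,0,0],"fingers":0.345},{"rotation":[0,0,0],"xyz":[-0.9,0,0],"fingers":0.345}]'
python3 rk.py
python3 - <<'E'
from h import *
import pickle
t=.089; ex=np.array([np.cos(t),np.sin(t)]); ey=np.array([-np.sin(t),np.cos(t)]);O=np.array([598.2,-42.2])
c=cam('scene'); pickle.dump(c,open('s5.pkl','wb')); u,v=333,230
cv2.imwrite('pics/c5.png',cv2.resize(c['frame'][v-35:v+40,u-50:u+50],(800,600),interpolation=3)[:,:,::-1])
E
```

```text
time: 11.25
tcp_pos: [487.3, -10.9, 83.5]
tool_rot: [0.0, -0.045, 0.999, 0.0]
ft_force: [-0.4, -0.8, 0.6]
opening: 30.2
rack -107.7 41.1 83.5
-1.0 -0.0001 [-0.01  0.27 -0.07  2.03  0.02  0.85  1.57]
time: 11.75
tcp_pos: [509.5, -9.0, 83.5]
tool_rot: [0.0, -0.044, 0.999, 0.0]
ft_force: [-1.8, -0.1, -0.1]
opening: 29.7
rack -85.4 41.0 83.5
-1.0 -0.0 [-0.01  0.31 -0.07  1.97  0.03  0.86  1.57]
```

View pics/c5.png

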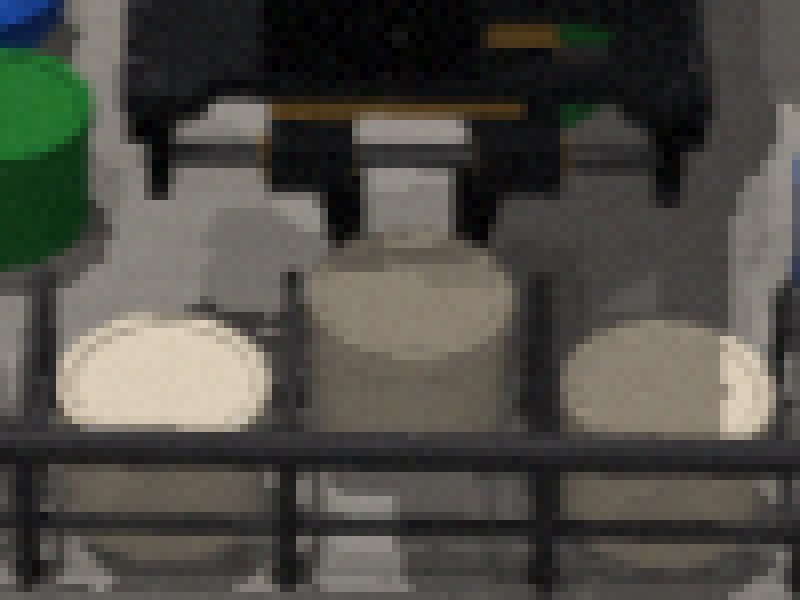

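```bash
python3 -m inch '[{"rotation":[0,0,0],"xyz":[-0.15,0.03,0],"fingers":0.345},{"rotation":[0,0,0],"xyz":[-0.3,0.06,0],"fingers":0.345},{"rotation":[0,0,0],"xyz":[-0.45,0.06,0],"fingers":0.345},{"rotation":[0,0,0],"xyz":[-0.6,0.06,0],"fingers":0.345},{"rotation":[0,0,0],"xyz":[-0.75,0.06,0],"fingers":0.345},{"rotation":[0,0,0],"xyz":[-0.9,0.06,0],"fingers":0.345},{"rotation":[0,0,0],"xyz":[-1.05,0.06,0],"fingers":0.345},{"rotation":[0,0,0],"xyz":[-1.2,0.06,0],"fingers":0.345}]'
python3 rk.py
python3 -m inch '[{"rotation":[0,0,0],"xyz":[-0.1,0,0],"fingers":0.345},{"rotation":[0,0,0],"xyz":[-0.2,0,0],"fingers":0.345},{"rotation":[0,0,0],"xyz":[-0.3,0,0],"fingers":0.345},{"rotation":[0,0,0],"xyz":[-0.4,0,0],"fingers":0.345},{"rotation":[0,0,0],"xyz":[-0.48,0,0],"fingers":0.345}]'
python3 rk.py
```

```text
time: 12.47
tcp_pos: [539.2, -4.8, 83.5]
tool_rot: [0.0, -0.044, 0.999, -0.0]
ft_force: [-1.5, -0.0, 0.3]
opening: 30.1
rack -55.4 42.5 83.5
-1.0 -0.0 [-0.02  0.36 -0.06  1.89  0.03  0.88  1.56]
time: 12.88
tcp_pos: [551.1, -3.7, 83.5]
tool_rot: [0.0, -0.044, 0.999, 0.0]
ft_force: [-2.7, 0.0, 0.4]
opening: 30.1
rack -43.5 42.5 83.5
-1.0 -0.0 [-0.02  0.39 -0.06  1.86  0.03  0.89  1.56]
```

Now gentle steps until it meets the stop.

```bash
python3 -m inch '[{"rotation":[0,0,0],"xyz":[-0.06,0,0],"fingers":0.345},{"rotation":[0,0,0],"xyz":[-0.12,0,0],"fingers":0.345},{"rotation":[0,0,0],"xyz":[-0.16,0,0],"fingers":0.345},{"rotation":[0,0,0],"xyz":[-0.16,0,0],"fingers":0.345}]'
python3 -m inch '[{"rotation":[0,0,0],"xyz":[-0.04,0,0],"fingers":0.345},{"rotation":[0,0,0],"xyz":[-0.08,0,0],"fingers":0.345}]'
python3 rk.py
```

```text
time: 13.22
tcp_pos: [555.1, -3.4, 83.6]
tool_rot: [0.0, -0.044, 0.999, 0.0]
ft_force: [-0.8, 0.0, 0.7]
opening: 30.4
time: 13.38
tcp_pos: [556.8, -3.2, 83.5]
tool_rot: [-0.0, -0.044, 0.999, 0.0]
ft_force: [-0.9, -0.4, 0.6]
opening: 29.7
rack -37.8 42.5 83.5
-1.0 -0.0 [-0.02  0.4  -0.06  1.85  0.03  0.9   1.56]
```

```bash
python3 -m inch '[{"rotation":[0,0,0],"xyz":[-0.04,0,0],"fingers":0.345},{"rotation":[0,0,0],"xyz":[-0.06,0,0],"fingers":0.345}]'
python3 -m inch '[{"rotation":[0,0,0],"xyz":[-0.04,0,0],"fingers":0.345},{"rotation":[0,0,0],"xyz":[-0.04,0,0],"fingers":0.345}]'
python3 rk.py
```

```text
time: 13.55
tcp_pos: [558.4, -3.0, 83.5]
tool_rot: [0.0, -0.045, 0.999, 0.0]
ft_force: [-1.6, 0.4, 0.6]
opening: 30.0
time: 13.72
tcp_pos: [559.3, -3.0, 83.5]
tool_rot: [-0.0, -0.045, 0.999, -0.0]
ft_force: [-1.8, 0.2, 1.3]
opening: 30.2
rack -35.2 42.5 83.5
-1.0 -0.0001 [-0.03  0.4  -0.06  1.84  0.03  0.9   1.56]
```

```bash
python3 -m inch '[{"rotation":[0,0,0],"xyz":[-0.04,0,0],"fingers":0.345},{"rotation":[0,0,0],"xyz":[-0.04,0,0],"fingers":0.345}]'
python3 -m inch '[{"rotation":[0,0,0],"xyz":[-0.04,0,0],"fingers":0.345},{"rotation":[0,0,0],"xyz":[-0.04,0,0],"fingers":0.345}]'
python3 rk.py
```

```text
time: 13.88
tcp_pos: [559.8, -3.0, 83.4]
tool_rot: [-0.001, -0.044, 0.999, -0.0]
ft_force: [-5.3, -0.5, 3.5]
opening: 29.9
time: 14.05
tcp_pos: [560.0, -3.0, 83.3]
tool_rot: [-0.002, -0.044, 0.999, -0.0]
ft_force: [-9.3, -0.8, 6.9]
opening: 30.2
rack -34.6 42.5 83.3
-1.0 0.0001 [-0.03  0.4  -0.06  1.84  0.03  0.9   1.56]
```

```bash
python3 -m inch '[{"rotation":[0,0,0],"xyz":[0.15,0,0],"fingers":0.345},{"rotation":[0,0,0],"xyz":[0.6,0,0],"fingers":0.345},{"rotation":[0,0,0],"xyz":[1.4,0,0],"fingers":0.345},{"rotation":[0,0,0],"xyz":[2.2,0,0],"fingers":0.345},{"rotation":[0,0,0],"xyz":[3.0,0,-1.0],"fingers":0.345},{"rotation":[0,0,0],"xyz":[3.0,0,-2.5],"fingers":0.345},{"rotation":[0,0,0],"xyz":[3.0,0,-4],"fingers":0.345},{"rotation":[0,0,0],"xyz":[3.0,0,-5.5],"fingers":0.345}]'
python3 -m inch '[{"rotation":[0,0,0],"xyz":[0,0,0],"fingers":0.345},{"rotation":[0,0,0],"xyz":[0,0,0],"fingers":0.345},{"rotation":[0,0,0],"xyz":[0,0,0],"fingers":0.345}]'
python3 - <<'E'
from h import *
a=[]
for n,(x0,y0,x1,y1) in dict(scene=(190,170,490,280),side=(200,110,420,300)).items():
    c=cam(n); a.append(c['frame'][y0:y1,x0:x1])
    t=.089; ex=np.array([np.cos(t),np.sin(t)]); ey=np.array([-np.sin(t),np.cos(t)]);O=np.array([598.2,-42.2])
    for q in ([4,41,50],[1.5,123.1,50]): print(n,q,(proj(c,[*(O+q[0]*ex+q[1]*ey),q[2]])-[x0,y0])*np.array([750/300,275/110] if n=='scene' else [376/220*1,325/190]))
cv2.imwrite('pics/c6.png',np.vstack([cv2.resize(a[0],(750,275)),np.pad(cv2.resize(a[1],(376,325)),((0,0),(0,374),(0,0)))])[:,:,::-1])
E
```

```text
time: 14.72
tcp_pos: [486.2, -9.5, 222.9]
tool_rot: [0.001, -0.045, 0.999, 0.0]
ft_force: [0.9, -0.2, -0.4]
opening: 30.2
time: 14.97
tcp_pos: [486.6, -9.5, 220.9]
tool_rot: [0.0, -0.045, 0.999, 0.0]
ft_force: [0.3, -0.8, 0.0]
opening: 30.1
scene [4, 41, 50] [360.75616402 181.37981685]
scene [1.5, 123.1, 50] [441.04323873 180.74854572]
side [4, 41, 50] [138.04588439 145.72754573]
side [1.5, 123.1, 50] [122.44757484 182.97312991]
```

View pics/c6.png

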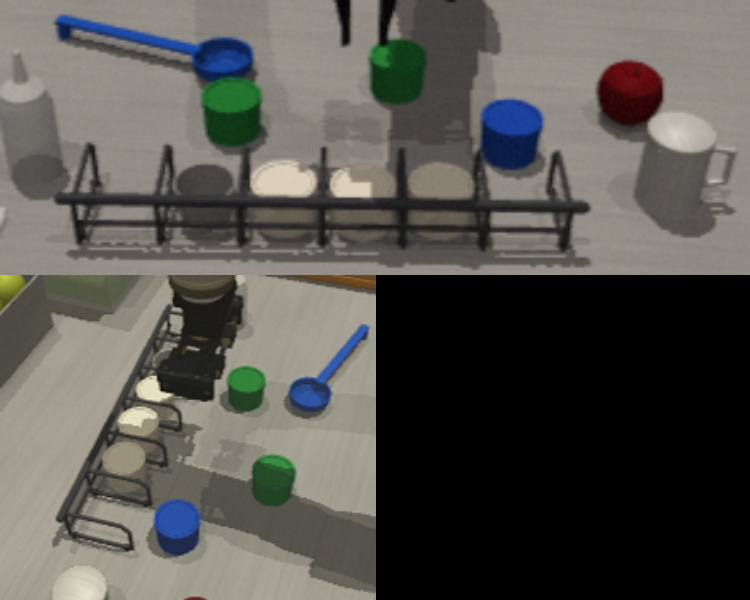

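```bash
python3 -c "from plant import job_done; print(job_done())"
```

```text
the job is handed in; nothing more can be done
None
```

The tub is home in the third gap and the job is handed in at about 15 s of robot time. There was no verdict.

- **Rail:** I rested the closed fingertip on the rail behind gap 1 at about 9 N. I ran it past gap 2 to the middle of gap 3 without lifting. Every reading between moves showed contact, at 5–9 N.
- **Push:** I slid the white tub 35 mm sideways, lined up with gap 3, then pushed it in between two half-open fingers. It stopped against the back: the force rose from about 2 to 9 N with almost no further movement.
- **Hand:** I drew it straight back, then up; the wrist force read close to zero.
- **Last pictures:** The scene and side views show the tub upright and centred in gap 3, level with the tub in gap 2. The other things appear where they started.
- **Disagreement:** Partway in, the scene view put the tub about 2 mm to the robot's right of the gap's middle, so I corrected by 1.5 mm. Otherwise the views agreed to within about 3 mm, except that the scene view put the rack's far right hoop about 14 mm from where I had worked it out. That end was never used.

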